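# Close the solvent tin with its click-stop cap

## Task

Close the squat solvent tin: put its loose black cap on the neck, press it down gently and turn it clockwise by the grip bar until it locks and its ratchet has clicked two or three times, no more. Leave the cap locked and let go, and do not push the ink pots or the wooden block about.

Things in the scene. Friction and masses are not known exactly. Their poses are not given: they have to be found in the camera images.
- canister: Squat round aluminium solvent tin, 106 mm across, shoulder 66 mm high, screwed down by a 120 mm foot flange. Origin: centre of its underside, z up. A steel neck 38 mm across rises from the middle of its top. The neck's mouth stands 80 to 96 mm above the origin: this differs each time and is not reported, so feel for it.
- first_lug (a point): Underside of the first bayonet lug, 21 mm from the neck's axis along the tin's x axis, for the lowest neck (its height shifts with the neck, unreported). Axes as the tin. Three lugs, 120 degrees apart, stand out to 45 mm across; 8 mm wide, 3 mm thick, undersides 5 mm below the mouth. Below and clockwise of each is a stop post.
- cap: Loose black plastic cap, 54 mm across, upright, open side down; 22 mm high, 48 with its grey grip. Origin: centre of the skirt's lower edge, z up. The ceiling inside is 10 mm above that edge and meets the neck's mouth when fully down; up to 2 mm higher it still turns. Three inner lips at the lower edge clear the neck by 1.5 mm. Locked and let go, it stands 2 mm above fully down.
- first_lip (a point): First lip of the cap, 22 mm from its axis along the cap's x axis, at the lower edge; axes as the cap. Three lips at 120 degrees under the broad ribs, 36 degrees wide, 3 mm thick. To go on, lips must stand 33 to 58 degrees counterclockwise (from above) of lugs. Turned clockwise they pass under the lugs and meet the stop posts from 5 degrees before to 11 past the lugs; then the grip slips.
- cap_bar (a point): Centre of the cap's grip bar, 36 mm above the cap's origin. The bar is 46 mm long along this frame's x axis, 14 mm thick along y, and runs from 27 to 48 mm above the cap's origin. At the start x is the cap's x axis; the bar turns with the grip.
- cap_grip (a joint): How far the grip has slipped clockwise on the cap, rad; 0 at the start. Spring ratchet, 24 clicks a turn: one click every 15 degrees (0.262 rad), slipping at about 0.15 N m; in a notch it reads a multiple of 0.262. Each click shows as a slow rise and sudden drop of the turning moment; before the stop it stays near zero.
- seal (a joint): How far the sprung rubber seal in the neck's mouth is pressed in, m; 0 when free (its dome then stands 6 mm above the mouth). It gives at about 1.6 N, needs about 4 N at 3.5 to 4 mm (cap locked and released) and 5.2 N at 6 mm (cap fully down on the hard mouth). More than 40 N between cap and tin spoils it.
- pot_a: Ink pot with blue lid, 58 mm across, 64 mm high, loose bystander. Origin: centre of its underside.
- pot_b: Ink pot with purple lid, 63 mm across, 58 mm high, loose bystander. Origin: centre of its underside.
- block: Wooden block, 42 x 75 x 30 mm, loose bystander. Origin: centre of its underside.
Not all that is in view belongs to the job. Of the things that look like the cap, take the one that is nearest to the robot's base at the start.

How it is judged:
On the way, in this order (a step that is already met when the one before it is completed fails the run):
1. the cap is pressed down on the neck (seal pressed in over 3 mm) before its ratchet has clicked (value of joint seal above 0.003 m and horizontal distance between cap and canister below 0.004 m and value of joint cap_grip below 0.2 rad), for 0.1 s.
2. with the cap held down, the ratchet has clicked at least twice (value of joint seal above 0.003 m and horizontal distance between cap and canister below 0.004 m and value of joint cap_grip above 0.45 rad), for 0.1 s.
At the end, for the whole second after the job is handed in: The released cap is locked on the neck: it keeps the seal pressed in more than 3 mm, is centred within 4 mm and upright within 0.1 rad, at rest, and its grip has slipped two or three clicks (0.45 to 0.94 rad) (all of step 2 and angle between cap's own z axis and vertical below 0.1 rad and value of joint cap_grip below 0.94 rad and linear speed of cap below 0.01 m/s); the robot touches nothing.
It fails at once if the ratchet is turned more than three clicks (grip slipped over 0.94 rad) (value of joint cap_grip above 0.94 rad).
It fails at once if the cap is pushed against the tin with more than 40 N (contact force between cap and canister above 40 N).
It fails at once if a bystander (either ink pot or the block) is moved more than 20 mm (distance of any of pot_a, pot_b, block from where it was at the start of the episode above 0.02 m).
It also fails if it takes over 58 s, if anything falls off the work surface, if the arm or the gripper's body presses on something with over 40 N, if the wrist force passes 120 N, or if a joint passes its speed limit or range.

## Robot

A 6-joint arm with a two-finger parallel gripper is mounted at the origin on the work surface; the furniture and walls round the work are solid. World frame = base frame: x ahead of the robot, y to its left, z up, the work surface at z = 0. Lengths are in m, angles in rad, forces in N, time in s.
With the tool pointing down it reaches from about 0.325 to 1 m from the base axis. Payload 5.1 kg.
Tool frame: the origin (TCP) lies between the finger pads; the fingertips stand 14 mm ahead of it and the grasp point (between the pads) lies 5 mm behind it; x points along the fingers, z is the direction in which the jaws open and shut, and the axes are right-handed (so a half turn about x gives the same grasp; the last joint's range is limited). The gripper opens to 85 mm and grips with 20 to 120 N. Pads are 22 mm wide; open, the fingers measure 114 mm over their backs; the gripper's body (76 mm by 85 mm) begins 54 mm behind the grasp point. The pads swing forward as they close: fully open they stand 13 mm farther back than shut.
Start: joints at [-1.411, 0.124, 1.65, -0, 1.367, -0.083], TCP at [0.156, -0.631, 0.245] pointing down, gripper open.
Joint ranges: [-2.61, 2.61], [-1.02, 2.33], [0.03, 2.71], [-1.35, 4.49], [0.32, 2.68], [-2.91, 2.91]. Speed limits (rad/s): [2.57, 2.57, 3.14, 3.14, 3.14, 3.14].

## Interface

Orientations are given as a unit quaternion [x, y, z, w].
In Python, from rig import ctrl gives the robot as it stands. Calls block until the motion is done:
- ctrl.move_ptp(position, orientation): joint-space move of the TCP to a pose.
- ctrl.line_to(position, rate=0.15, frame=None, stop_force=None): straight line of the TCP; frame=None keeps the orientation; rate is the mean speed in m/s. With stop_force (N) it stops when the force on the tool has changed by that much, and returns True; else False.
- ctrl.goto_joints(angles): joint-space move.
- ctrl.set_gripper(opening, grip_force=None): finger opening in m; grip_force is the grip in N (None keeps the last); returns when the fingers have stopped.
- ctrl.pause(seconds).
- ctrl.inverse_kinematics(position, orientation): joint angles nearest the present ones, or None.
- ctrl.state(): the state.
- ctrl.camera(name): name is "scene" or "top" or "wrist"; returns (picture, depth): 400x640x3 uint8, blue, green, red; 400x640 float32, m along the optical axis (not along the pixel's ray), 0 where there is no reading.
- ctrl.get_calibration(name): a dict with "mtx" (3x3 intrinsics, pixels), "eye" and "rotation" of the camera in the world. Camera axes: x right, y up, looking along -z (the intrinsics and any distortion apply to the point x, -y, -z); pixel columns grow to the right and rows downward; lengths in m; the calibration is good to about 2 mm. A picture is of the moment at which its call begins: read the wrist's pose just before it. get_calibration takes no time and is no camera call; for the wrist camera it gives the pose at the moment of the call.
A pose or a line that the arm cannot do raises ctrl.IKError and nothing moves.
- ctrl.finish_job(): hands the job in, once; it reports no verdict.
The state is a dict: "time": time; "joint_pos": joint angles; "dq": joint speeds; "joint_efforts": joint torques, N m; "tcp_pos": TCP position; "ee_rot": TCP orientation; "wrist_force": force on the tool from outside, world axes, zero at the start; "ft_torque": the same for the moment, N m; "grip_width": finger opening in m.
Only numpy, scipy, OpenCV 4.12 (cv2) and the standard library are available. Lean on these libraries where they do the work, as an engineer would, in place of code of your own. Each camera call takes 0.05 s, during which the arm holds its last target.

## Working session

There is one attempt and no reset: what is moved stays moved. The work goes in short steps, each a Python script; the robot and the scene stay as the last script left them, time stands still between calls to the robot, and variables do not carry over. Pictures are saved under pics/ and viewed, and the job is handed in when it is done.

```bash
ls; mkdir -p pics
python3 - <<'E'
from rig import ctrl
import cv2,numpy as np
for n in ["scene","top","wrist"]:
    c=ctrl.get_calibration(n); print(n,{k:np.round(v,3).tolist() if not isinstance(v,str) else v for k,v in c.items()})
    p,d=ctrl.camera(n); cv2.imwrite(f"pics/{n}0.png",p); np.savez(f"pics/{n}0.npz",p=p,d=d,mtx=c["mtx"],eye=c["eye"],rot=c["rotation"])
s=ctrl.state(); print({k:np.round(v,3).tolist() for k,v in s.items()})
E
```

```text
pics
scene {'mtx': [[472.806, 0.0, 324.263], [0.0, 472.806, 200.729], [0.0, 0.0, 1.0]], 'eye': [0.031, 0.667, 0.515], 'rotation': [-0.142, 0.514, 0.817, -0.219]}
top {'mtx': [[518.689, 0.0, 320.978], [0.0, 518.689, 207.232], [0.0, 0.0, 1.0]], 'eye': [0.35, -0.162, 1.05], 'rotation': [0.063, -0.067, -0.696, 0.712]}
wrist {'mtx': [[289.895, 0.0, 319.723], [0.0, 289.895, 195.186], [0.0, 0.0, 1.0]], 'eye': [0.223, -0.614, 0.373], 'rotation': [-0.109, 0.087, -0.609, 0.781]}
{'time': 0.15, 'joint_pos': [-1.411, 0.124, 1.651, 0.0, 1.367, -0.083], 'dq': [0.0, -0.002, -0.005, -0.001, 0.001, 0.0], 'joint_efforts': [0.0, -42.423, -36.601, -0.0, 0.005, -0.0], 'tcp_pos': [0.156, -0.63, 0.244], 'ee_rot': [0.436, 0.557, -0.435, 0.556], 'wrist_force': [0.786, 0.194, -0.722], 'ft_torque': [-0.09, 0.02, -0.022], 'grip_width': 0.085}
```

View pics/top0.png

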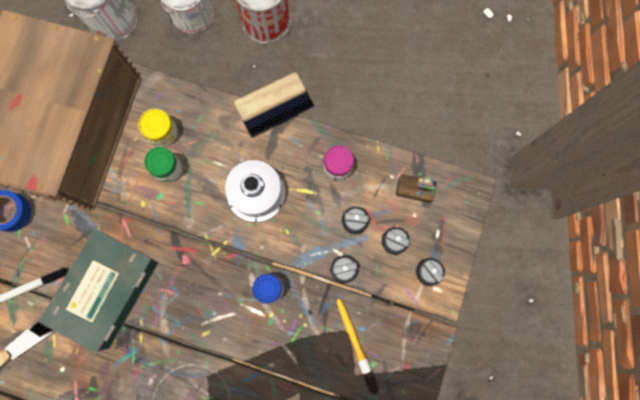

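View pics/scene0.png

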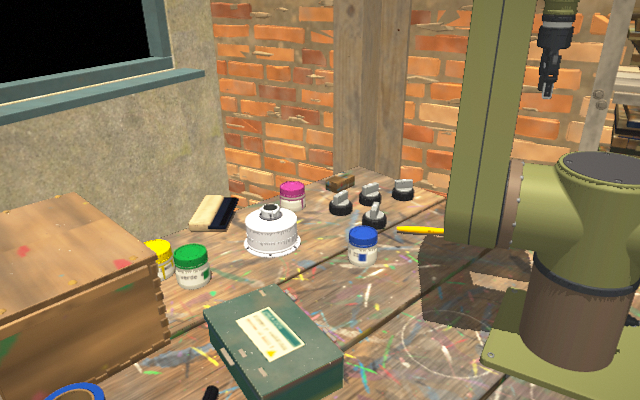

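View pics/wrist0.png

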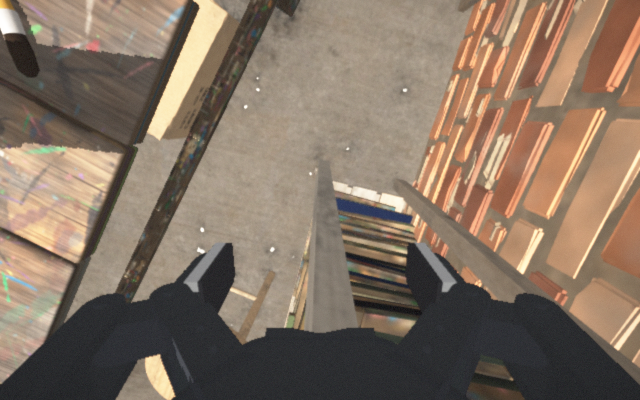

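```bash
cat > h.py <<'E'
import numpy as np,cv2
from scipy.spatial.transform import Rotation as R
def load(f): return np.load(f)
def rotm(q):
    q=np.array(q); return R.from_quat(q).as_matrix() if q.shape==(4,) else q
def depro(z,u,v,d=None):
    K=z["mtx"]; d=z["d"][int(round(v)),int(round(u))] if d is None else d
    c=np.array([(u-K[0,2])/K[0,0]*d,-(v-K[1,2])/K[1,1]*d,-d])
    return z["eye"]+rotm(z["rot"])@c
def cloud(z):
    K=z["mtx"]; d=z["d"]; v,u=np.mgrid[:400,:640]
    c=np.stack([(u-K[0,2])/K[0,0]*d,-(v-K[1,2])/K[1,1]*d,-d],-1)
    return c@rotm(z["rot"]).T+z["eye"]
E
python3 - <<'E'
from h import *
z=load("pics/top0.npz"); P=cloud(z); d=z["d"]
for n,u,v in [("c1",355,220),("c2",396,240),("c3",344,268),("c4",431,271),("tin",252,184),("potA",267,288),("potB",339,160),("block",416,188),("brush",275,105),("yel",155,123),("table",300,240)]:
    p=depro(z,u,v); print(n,p.round(3),np.hypot(*p[:2]).round(3))
def crop(x0,y0,x1,y1,s,f): cv2.imwrite(f,cv2.resize(z["p"][y0:y1,x0:x1],None,fx=s,fy=s,interpolation=cv2.INTER_CUBIC))
crop(315,180,455,300,5,"pics/c_caps.png"); crop(215,145,295,225,7,"pics/c_tin.png")
E
```

```text
c1 [ 0.512 -0.233  0.05 ] 0.562
c2 [ 0.474 -0.313  0.049] 0.568
c3 [ 0.418 -0.213  0.05 ] 0.469
c4 [ 0.416 -0.38   0.048] 0.564
tin [ 0.569 -0.034  0.092] 0.57
potA [ 0.376 -0.068  0.065] 0.382
potB [ 0.63  -0.2    0.057] 0.661
block [ 0.582 -0.356  0.033] 0.683
brush [ 0.755 -0.065  0.022] 0.758
yel [0.698 0.171 0.055] 0.719
table [ 0.475 -0.125  0.003] 0.492
```

View pics/c_caps.png

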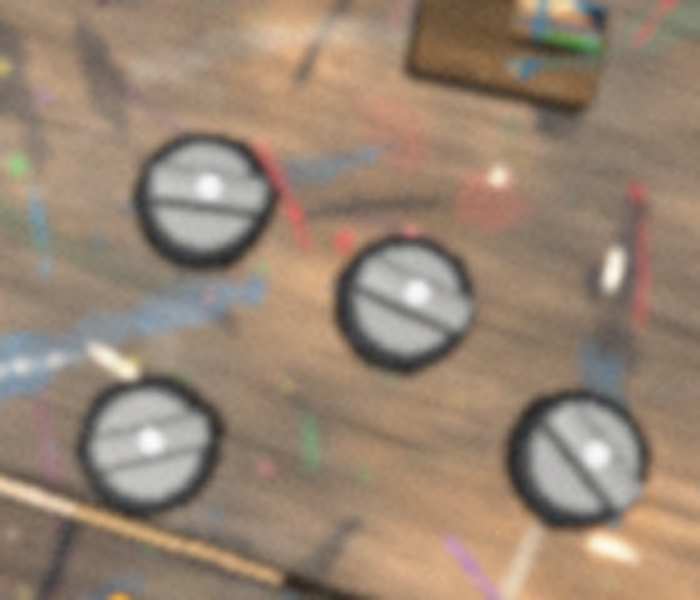

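View pics/c_tin.png

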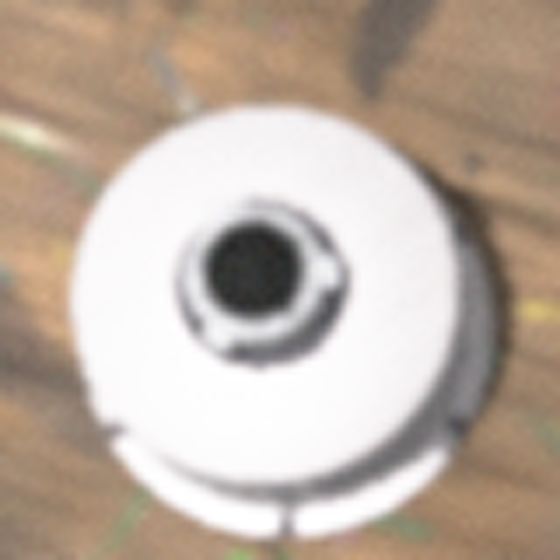

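Four lookalike caps in the top view: (355,220), (396,240), (344,268), (431,271). Distances from the base are 0.562, 0.568, 0.469 and 0.564 m. I take (344,268), clearly the nearest. Next I look close with the wrist camera at it and at the tin's neck, seen at (252,184).

```bash
cat >> h.py <<'E'
def toolR(a):  # jaws along angle a, tool down
    x=np.array([0,0,-1.]);z=np.array([np.cos(a),np.sin(a),0]);y=np.cross(z,x)
    return np.stack([x,y,z],1)
def quat(a): return R.from_matrix(toolR(a)).as_quat()
def jawang(q):
    z=R.from_quat(q).as_matrix()[:,2]; return np.arctan2(z[1],z[0])
def snap(ctrl,n,f):
    c=ctrl.get_calibration(n); p,d=ctrl.camera(n); np.savez(f"pics/{f}.npz",p=p,d=d,mtx=c["mtx"],eye=c["eye"],rot=c["rotation"]); cv2.imwrite(f"pics/{f}.png",p)
    return load(f"pics/{f}.npz")
E
python3 - <<'E'
from rig import ctrl
from h import *
s=ctrl.state(); c=ctrl.get_calibration("wrist")
T=R.from_quat(s["ee_rot"]).as_matrix()
print(T.round(3),"jaw",jawang(s["ee_rot"]))
off=T.T@(np.array(c["eye"])-s["tcp_pos"]); Rc=T.T@rotm(c["rotation"])
print("eye in tool",off.round(4)); print("view in tool",(-Rc[:,2]).round(3),"right",Rc[:,0].round(3)); np.savez("hand.npz",off=off,Rc=Rc)
# candidates
for name,t in [("cap",np.array([.418,-.213,.03])),("tin",np.array([.569,-.034,.09]))]:
  for dist in (.18,.2,.25):
    for a in np.arange(-180,180,30)*np.pi/180:
      A=toolR(a); tcp=t-dist*(A@(-Rc[:,2]))-A@off
      q=ctrl.inverse_kinematics(tcp,quat(a))
      if q is not None: print(name,dist,round(np.degrees(a)),tcp.round(3),np.round(q,2))
E
```

```text
[[-0.     0.971  0.24 ]
 [ 0.002  0.24  -0.971]
 [-1.     0.    -0.002]] jaw -1.3280164592632195
eye in tool [-0.1293  0.0691  0.0002]
view in tool [ 0.961 -0.276 -0.001] right [0.001 0.002 1.   ]
cap 0.18 -180 [ 0.418 -0.194  0.074] [-0.55 -0.13  2.21 -0.    1.06  2.59]
cap 0.18 -150 [ 0.408 -0.196  0.074] [-0.57 -0.14  2.22 -0.    1.06  2.05]
cap 0.18 -120 [ 0.401 -0.203  0.074] [-0.59 -0.15  2.23 -0.    1.06  1.51]
cap 0.18 -90 [ 0.399 -0.213  0.074] [-0.61 -0.15  2.23 -0.    1.06  0.96]
cap 0.18 -60 [ 0.401 -0.223  0.074] [-0.62 -0.13  2.21  0.    1.06  0.42]
cap 0.18 -30 [ 0.408 -0.23   0.074] [-0.63 -0.11  2.19 -0.    1.06 -0.1 ]
cap 0.18 0 [ 0.418 -0.232  0.074] [-0.62 -0.08  2.17 -0.    1.06 -0.62]
cap 0.18 30 [ 0.428 -0.23   0.074] [-0.6  -0.07  2.15 -0.    1.05 -1.13]
cap 0.18 60 [ 0.435 -0.223  0.074] [-0.58 -0.06  2.15  0.    1.05 -1.63]
cap 0.18 90 [ 0.437 -0.213  0.074] [-0.56 -0.06  2.15 -0.    1.05 -2.13]
cap 0.18 120 [ 0.435 -0.203  0.074] [-0.55 -0.08  2.16 -0.    1.06 -2.64]
cap 0.2 -180 [ 0.418 -0.199  0.093] [-0.56 -0.15  2.19 -0.    1.1   2.58]
cap 0.2 -150 [ 0.
[... 3243 characters left out ...]
] [-0.15 -0.02  1.88 -0.    1.29  1.94]
tin 0.25 -90 [ 0.569 -0.034  0.201] [-0.15 -0.02  1.88 -0.    1.29  1.42]
tin 0.25 -60 [ 0.569 -0.034  0.201] [-0.15 -0.02  1.88 -0.    1.29  0.89]
tin 0.25 -30 [ 0.569 -0.034  0.201] [-0.15 -0.02  1.88 -0.    1.29  0.37]
tin 0.25 0 [ 0.569 -0.034  0.201] [-0.15 -0.02  1.88 -0.    1.29 -0.15]
tin 0.25 30 [ 0.569 -0.034  0.201] [-0.15 -0.02  1.88 -0.    1.29 -0.68]
tin 0.25 60 [ 0.569 -0.034  0.201] [-0.15 -0.02  1.88 -0.    1.29 -1.2 ]
tin 0.25 90 [ 0.569 -0.034  0.201] [-0.15 -0.02  1.88 -0.    1.29 -1.72]
tin 0.25 120 [ 0.569 -0.034  0.201] [-0.15 -0.02  1.88 -0.    1.29 -2.25]
tin 0.25 150 [ 0.569 -0.034  0.201] [-0.15 -0.02  1.88 -0.    1.29 -2.77]
```

Run:
```python
from rig import ctrl
from h import *
h=np.load("hand.npz"); off,Rc=h["off"],h["Rc"]
def look(t,dist,a,f):
    A=toolR(a); tcp=np.array(t)-dist*(A@(-Rc[:,2]))-A@off
    ctrl.move_ptp(tcp,quat(a)); return snap(ctrl,"wrist",f)
cap=[.418,-.213,.03]; tin=[.569,-.034,.09]
look(cap,.23,np.radians(-60),"w1"); print(ctrl.state()["time"])
look(cap,.23,np.radians(60),"w2"); print(ctrl.state()["time"])
look(tin,.23,np.radians(60),"w3"); print(ctrl.state()["time"])
look(tin,.23,np.radians(-60),"w4"); print(ctrl.state()["time"])
ims=[]
for i in "1234":
    p=cv2.imread(f"pics/w{i}.png"); ims.append(cv2.resize(p[100:300,200:440],(400,333)) )
cv2.imwrite("pics/wall.png",np.vstack([np.hstack(ims[:2]),np.hstack(ims[2:])])[:600])
for i in "1234":
    p=cv2.imread(f"pics/w{i}.png"); cv2.imwrite(f"pics/w{i}c.png",cv2.resize(p[125:265,245:395],None,fx=4.2,fy=4.2,interpolation=cv2.INTER_CUBIC))
```

```text
2.025
3.8833
4.8917
6.7583
```

View pics/w1c.png

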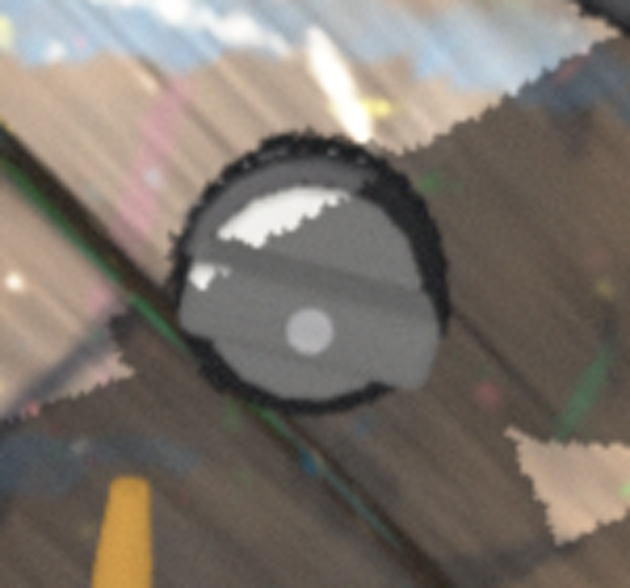

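View pics/w2c.png

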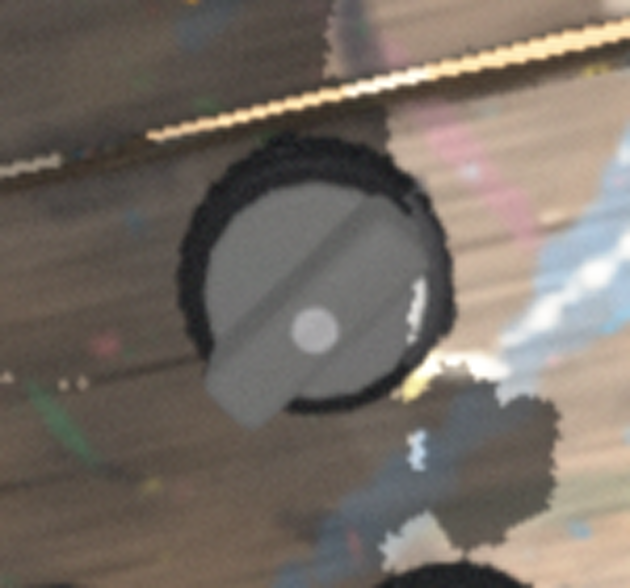

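View pics/w3c.png

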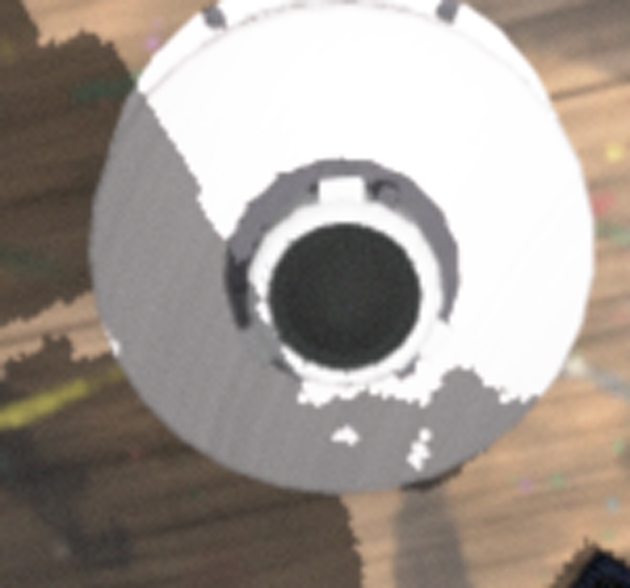

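View pics/w4c.png

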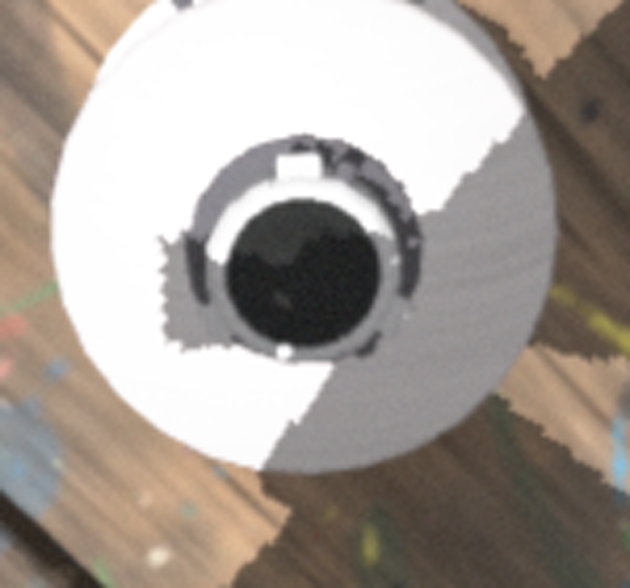

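Run:
```python
from h import *
out=[]
for i in "12":
    z=load(f"pics/w{i}.npz"); p=z["p"][150:232,280:362]
    g=np.clip(p.astype(float)*6,0,255).astype(np.uint8)
    out.append(cv2.resize(g,(395,395),interpolation=cv2.INTER_CUBIC))
cv2.imwrite("pics/capc.png",np.hstack(out))
# tin axis & neck
for i in "34":
    z=load(f"pics/w{i}.npz"); P=cloud(z); d=z["d"]; m=d>0
    Q=P[m]
    c=np.array([.569,-.034])
    rr=np.hypot(*(Q[:,:2]-c).T)
    sh=Q[(abs(Q[:,2]-.066)<.006)&(rr<.07)]
    # fit via minEnclosingCircle of shoulder
    (cx,cy),r=cv2.minEnclosingCircle((sh[:,:2]*1000).astype(np.float32)); print(i,"shoulder",cx,cy,r,"z",np.median(sh[:,2]))
    nk=Q[(Q[:,2]>.076)&(Q[:,2]<.12)&(rr<.04)]
    print("neck n",len(nk),"zmax pct",np.percentile(nk[:,2],[5,25,50,75,95]).round(4))
    hist=np.histogram(nk[:,2],bins=np.arange(.072,.11,.001)); print([(round(b,3),int(n)) for n,b in zip(*hist) if n])
    u=(342 if i=="3" else 300)/4.2+245; v=(188 if i=="3" else 165)/4.2+125
    print("lug px",u,v,depro(z,u,v).round(4))
    u=(345 if i=="3" else 304)/4.2+245; v=(297 if i=="3" else 273)/4.2+125
    print("mouth px",u,v,depro(z,u,v).round(4))
```

```text
3 shoulder 570.0159301757812 -30.128978729248047 52.972618103027344 z 0.06463496511891394
neck n 1849 zmax pct [0.0814 0.0847 0.0857 0.0872 0.0906]
[(np.float64(0.076), 9), (np.float64(0.077), 5), (np.float64(0.078), 11), (np.float64(0.079), 14), (np.float64(0.08), 38), (np.float64(0.081), 31), (np.float64(0.082), 66), (np.float64(0.083), 135), (np.float64(0.084), 251), (np.float64(0.085), 512), (np.float64(0.086), 286), (np.float64(0.087), 126), (np.float64(0.088), 100), (np.float64(0.089), 100), (np.float64(0.09), 115), (np.float64(0.091), 46), (np.float64(0.092), 4)]
lug px 326.42857142857144 169.76190476190476 [ 0.5522 -0.0199  0.0846]
mouth px 327.1428571428571 195.71428571428572 [ 0.5695 -0.0293  0.0905]
4 shoulder 570.2646484375 -30.18014907836914 53.028804779052734 z 0.06472712248947467
neck n 1867 zmax pct [0.0817 0.0848 0.0858 0.0873 0.0907]
[(np.float64(0.076), 7), (np.float64(0.077), 10), (np.float64(0.078), 6), (np.float64(0.079), 8), (np.float64(0.08), 42), (np.float64(0.081), 30), (np.float64(0.082), 45), (np.float64(0.083), 129), (np.float64(0.084), 262), (np.float64(0.085), 514), (np.float64(0.086), 307), (np.float64(0.087), 125), (np.float64(0.088), 115), (np.float64(0.089), 108), (np.float64(0.09), 95), (np.float64(0.091), 56), (np.float64(0.092), 8)]
lug px 316.42857142857144 164.28571428571428 [ 0.5879 -0.02    0.0834]
mouth px 317.3809523809524 190.0 [ 0.5719 -0.0302  0.0912]
```

View pics/capc.png

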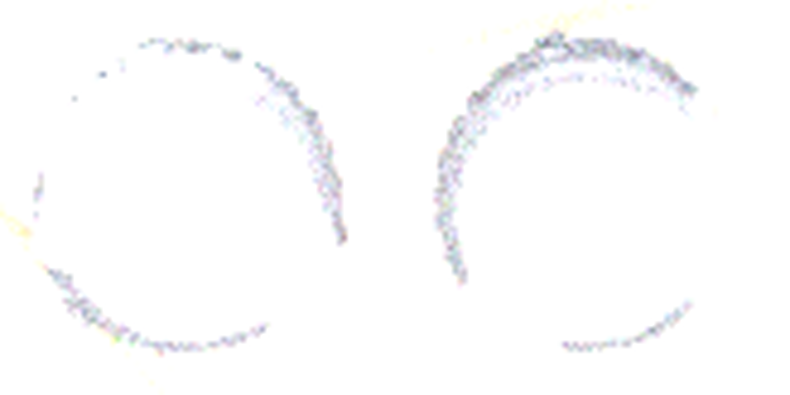

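Run:
```python
from rig import ctrl
from h import *
h=np.load("hand.npz"); off,Rc=h["off"],h["Rc"]
K=ctrl.get_calibration("wrist")["mtx"]
cap=np.array([.418,-.213,.015])
def pose(u,v,d,a):
    A=toolR(a); c=np.array([(u-K[0][2])/K[0][0]*d,-(v-K[1][2])/K[1][1]*d,-d])
    return cap-A@Rc@c-A@off
for u in (60,580):
  for deg in range(-180,180,30):
    t=pose(u,170,.165,np.radians(deg)); q=ctrl.inverse_kinematics(t,quat(np.radians(deg)))
    if q is not None: print(u,deg,t.round(3),np.round(q,2))
z=load("pics/w2.npz")
out=[]
for i in "12":
    z=load(f"pics/w{i}.npz"); p=z["p"][150:232,280:362].astype(float)
    g=np.clip((p-5)*3.5,0,255).astype(np.uint8)
    out.append(cv2.resize(g,(395,395),interpolation=cv2.INTER_CUBIC))
cv2.imwrite("pics/capc2.png",np.hstack(out))
for i in "12":
    z=load(f"pics/w{i}.npz"); P=cloud(z); c=np.array([.418,-.213])
    rr=np.hypot(*(P[...,:2]-c).transpose(2,0,1))
    m=(z["d"]>0)&(rr<.045)&(P[...,2]>.012)
    (cx,cy),r=cv2.minEnclosingCircle((P[m][:,:2]*1000).astype(np.float32))
    b=P[m&(P[...,2]>.041)]; bc=b[:,:2].mean(0); 
    (bx,by),(w,hh),an=cv2.minAreaRect((b[:,:2]*1000).astype(np.float32))
    w_,V=np.linalg.eigh(np.cov((b[:,:2]-bc).T)); v=V[:,1]
    print(i,"circ",cx,cy,r,"bar",bc,bx,by,w,hh,an,"dir",np.degrees(np.arctan2(v[1],v[0])),"top z",np.percentile(b[:,2],[10,50,90]))
```

```text
60 -180 [ 0.27  -0.176  0.048] [-0.74 -0.48  2.52 -0.    1.1   2.4 ]
60 -150 [ 0.271 -0.255  0.048] [-0.9  -0.32  2.41 -0.    1.05  1.72]
60 -120 [ 0.312 -0.322  0.048] [-0.92 -0.11  2.25 -0.    1.01  1.17]
60 -90 [ 0.381 -0.361  0.048] [-0.86  0.06  2.08 -0.    1.    0.71]
60 -60 [ 0.46  -0.36   0.048] [-0.76  0.18  1.94  0.    1.02  0.29]
60 -30 [ 0.527 -0.319  0.048] [-0.63  0.25  1.87 -0.    1.03 -0.11]
60 0 [ 0.566 -0.25   0.048] [-0.5   0.25  1.86 -0.    1.03 -0.5 ]
60 30 [ 0.565 -0.171  0.048] [-0.39  0.19  1.93 -0.    1.02 -0.91]
60 60 [ 0.524 -0.104  0.048] [-0.3   0.08  2.06 -0.    1.   -1.34]
60 90 [ 0.455 -0.065  0.048] [-0.26 -0.08  2.22 -0.    1.01 -1.83]
60 120 [ 0.376 -0.066  0.048] [-0.32 -0.29  2.39 -0.    1.04 -2.41]
580 -180 [ 0.566 -0.175  0.048] [-0.39  0.2   1.92 -0.    1.02  2.75]
580 -150 [ 0.528 -0.106  0.048] [-0.3   0.09  2.05 -0.    1.01  2.32]
580 -120 [ 0.46  -0.066  0.048] [-0.26 -0.07  2.21 -0.    1.01  1.84]
580 -90 [ 0.38  -0.065  0.048] [-0.31 -0.28  2.38 -0.    1.04  1.26]
580 -60 [ 0.311 -0.103  0.048] [-0.48 -0.46  2.51  0.    1.1   0.56]
580 -3
[... 191 characters left out ...]
-1.45]
580 60 [ 0.376 -0.36   0.048] [-0.87  0.05  2.09  0.    1.   -1.91]
580 90 [ 0.456 -0.361  0.048] [-0.76  0.18  1.95 -0.    1.02 -2.33]
580 120 [ 0.525 -0.323  0.048] [-0.64  0.25  1.87 -0.    1.03 -2.73]
1 circ 417.9989929199219 -213.00189208984375 44.99805450439453 bar [ 0.42343377 -0.20958972] 417.6004333496094 -213.3114776611328 30.73179054260254 89.81802368164062 31.255264282226562 dir 120.7253387888763 top z [0.14647241 0.19401613 0.20762246]
2 circ 417.9964599609375 -212.9954071044922 44.99604034423828 bar [ 0.41142825 -0.2090177 ] 417.08917236328125 -212.50875854492188 89.9313735961914 38.205078125 62.57683563232422 dir 59.6200964167757 top z [0.14495411 0.19333988 0.20700182]
```

View pics/capc2.png

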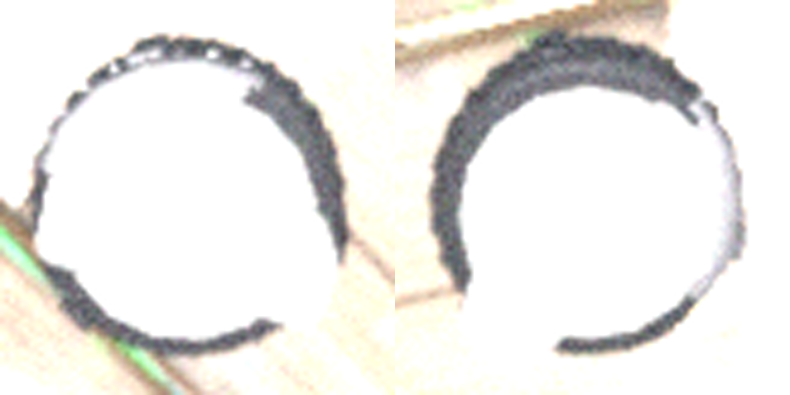

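Run:
```python
from h import *
cc=[]
for i in "12":
    z=load(f"pics/w{i}.npz"); P=cloud(z); c=np.array([.418,-.213])
    rr=np.hypot(*(P[...,:2]-c).transpose(2,0,1))
    m=(z["d"]>0)&(rr<.045)&(P[...,2]>.010)&(P[...,2]<.06)
    (cx,cy),r=cv2.minEnclosingCircle((P[m][:,:2]*1000).astype(np.float32))
    t=P[m&(P[...,2]>.041)]; b=(t[:,:2]*1000).astype(np.float32)
    (bx,by),(w,hh),an=cv2.minAreaRect(b)
    bc=b.mean(0);w_,V=np.linalg.eigh(np.cov((b-bc).T)); v=V[:,1]
    print(i,"circ",cx,cy,r,"bar",bc,bx,by,w,hh,an,"dir",np.degrees(np.arctan2(v[1],v[0])),"top z",np.percentile(t[:,2],[10,50,90]))
    cc.append((bx,by))
# polar unwraps at rim for several z levels
c=np.mean(cc,0)/1000; print(c)
rows=[]
for i in "12":
    z=load(f"pics/w{i}.npz"); K=z["mtx"];Rm=rotm(z["rot"])
    th=np.radians(np.arange(0,360,.5)); 
    rad=np.linspace(.020,.034,60)
    for zz in (.003,.02):
        T,RR=np.meshgrid(th,rad); X=np.stack([c[0]+RR*np.cos(T),c[1]+RR*np.sin(T),np.full_like(T,zz)],-1)
        q=(X-z["eye"])@Rm; u=K[0,0]*q[...,0]/-q[...,2]+K[0,2]; v=K[1,1]*q[...,1]/q[...,2]+K[1,2]
        im=cv2.remap(z["p"],u.astype(np.float32),v.astype(np.float32),cv2.INTER_LINEAR)
        rows.append(cv2.resize(np.clip((im.astype(float)-5)*3,0,255).astype(np.uint8),(720,130)))
im=np.vstack(rows)
for k in range(0,360,30): cv2.putText(im,str(k),(k*2,12),0,.4,(0,0,255))
cv2.imwrite("pics/polar.png",im)
```

```text
1 circ 416.81048583984375 -213.31982421875 28.588333129882812 bar [ 417.85413 -212.60147] 417.0331726074219 -213.3828887939453 14.527128219604492 46.250980377197266 15.86916446685791 dir 104.7596138506346 top z [0.04596946 0.04837653 0.04941385]
2 circ 416.8518371582031 -213.4282684326172 28.517961502075195 bar [ 415.7764  -212.46498] 416.84967041015625 -213.08116149902344 14.255537986755371 45.43305587768555 14.934593200683594 dir 104.81375734192227 top z [0.04614671 0.04828188 0.04933178]
[ 0.41694142 -0.21323203]
```

View pics/polar.png

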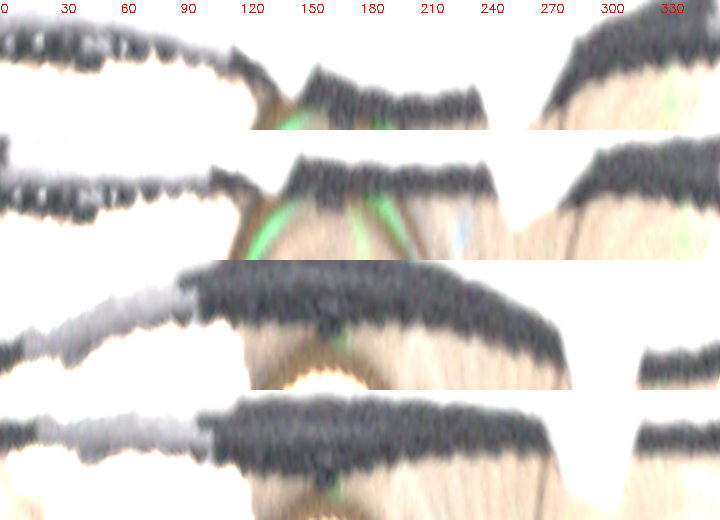

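Wrist views show:
- **Cap:** centre (0.4169, -0.2133), bar along 105.2°. Broad ribs show at about 43°, 163° and 283°, so the cap's x axis points at 285°.
- **Tin:** axis (0.5701, -0.0302), lugs at 30°, 150° and 270°. They were seen at crop (342,188) in w3 and (300,165) in w4. The mouth is at about z 0.0865.

The plan is to grasp with the jaws at 15.2° and place at 45.2°, which puts the lips 45° counterclockwise of the lugs.

Run:
```python
from rig import ctrl
from h import *
def st(t):
    s=ctrl.state(); print(t,round(s["time"],2),np.round(s["tcp_pos"],4),round(np.degrees(jawang(s["ee_rot"])),2),"F",np.round(s["wrist_force"],2),"M",np.round(s["ft_torque"],3),"w",round(s["grip_width"],4),"q6",round(s["joint_pos"][5],2))
a=np.radians(15.2); C=[.4169,-.2133]
for p in [(C,.04,a),([.5701,-.0302],.115,np.radians(45.2)),([.5701,-.0302],.115,np.radians(-60))]:
    print(ctrl.inverse_kinematics([*p[0],p[1]],quat(p[2])))
ctrl.set_gripper(.05)
ctrl.move_ptp([*C,.12],quat(a)); st("above")
hit=ctrl.line_to([*C,.040],rate=.06,stop_force=8); st(f"down {hit}")
ctrl.set_gripper(0.0,60); st("grip")
ctrl.line_to([*C,.10],rate=.1); st("lift")
snap(ctrl,"wrist","g1")
p=cv2.imread("pics/g1.png"); cv2.imwrite("pics/g1c.png",cv2.resize(p[200:400,200:440],None,fx=3,fy=3))
```

```text
[-5.87619585e-01 -5.04309450e-02  2.20545249e+00 -4.44089210e-16
  9.86571111e-01 -8.52909631e-01]
[-1.46949132e-01  6.84007213e-02  1.93967173e+00 -4.44089210e-16
  1.13352020e+00 -9.35837954e-01]
[-1.46949132e-01  6.84007213e-02  1.93967173e+00 -4.44089210e-16
  1.13352020e+00  9.00248419e-01]
above 8.73 [ 0.4172 -0.2133  0.1203] 15.19 F [ 1.04  0.54 -0.31] M [-0.057  0.008  0.025] w 0.0502 q6 -0.85
down False 10.22 [ 0.4172 -0.2135  0.0405] 15.2 F [ 0.25 -0.06 -0.33] M [-0.005  0.071  0.045] w 0.0499 q6 -0.85
grip 10.63 [ 0.418  -0.2142  0.0419] 15.2 F [-1.37  0.3   8.41] M [ 0.007  0.341 -0.   ] w 0.0128 q6 -0.85
lift 11.38 [ 0.4164 -0.213   0.0994] 15.2 F [-0.39  0.3  -1.52] M [-0.014 -0.01   0.035] w 0.0128 q6 -0.85
```

View pics/g1c.png

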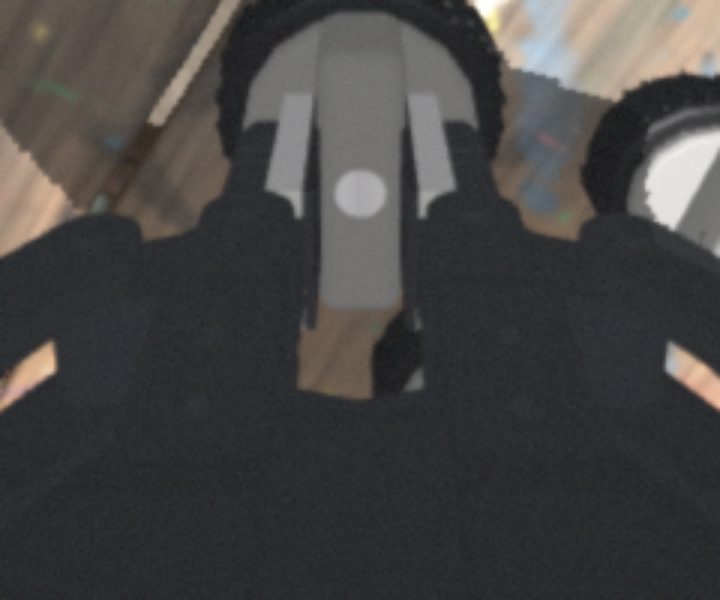

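Run:
```python
from h import *
z=load("pics/g1.npz"); P=cloud(z); tcp=np.array([.4164,-.2130,.0994])
A=toolR(np.radians(15.2)); L=(P-tcp)@A   # tool coords x fwd(down), y, z jaw
m=(z["d"]>0)&(abs(L[...,2])<.0055)&(abs(L[...,1])<.035)&(L[...,0]<.0)&(L[...,0]>-.02)
Q=L[m]; print(len(Q),"x",np.percentile(Q[:,0],[5,50,95]).round(4),"y",Q[:,1].min().round(4),Q[:,1].max().round(4),np.percentile(Q[:,1],[1,99]).round(4))
# gray extents in jaw dir
row=L[(z["d"]>0)&(abs(L[...,1]-.015)<.008)&(L[...,0]<.0)&(L[...,0]>-.012)]
print("jaw",np.percentile(row[:,2],[1,50,99]).round(4))
# cap deck + skirt top circle  x≈ +.012..+.024
m=(z["d"]>0)&(L[...,0]>.012)&(L[...,0]<.026)&(np.hypot(L[...,1],L[...,2])<.04)
Q=L[m]; print("deck y max",np.percentile(Q[:,1],99.5),"z",np.percentile(Q[:,2],[.5,99.5]),"x",np.percentile(Q[:,0],[10,50]))
# left/right mouth of neck from w3,w4
for i in "34":
    z=load(f"pics/w{i}.npz"); P=cloud(z); c=np.array([.5701,-.0302]); r=np.hypot(*(P[...,:2]-c).transpose(2,0,1))
    m=(z["d"]>0)&(r<.03)&(P[...,2]>.082)&(P[...,2]<.094); Q=(P[m][:,:2]*1000).astype(np.float32)
    dk=m&(z["p"].max(-1)<80); D=(P[dk&(P[...,2]>.086)][:,:2]*1000).astype(np.float32)
    print(i,"all",cv2.minEnclosingCircle(Q),"dome",cv2.minEnclosingCircle(D), D.mean(0))
```

```text
2059 x [-0.0075 -0.0065 -0.0046] y -0.0214 0.0242 [-0.0201  0.0241]
jaw [-0.0172 -0.0005  0.0178]
deck y max 0.028041170324976612 z [-0.02703207  0.0255554 ] x [0.01369762 0.01922168]
3 all ((570.4835205078125, -30.398515701293945), 22.499820709228516) dome ((570.115966796875, -29.97097396850586), 13.819761276245117) [569.48755 -29.88266]
4 all ((570.370849609375, -30.29044532775879), 22.545852661132812) dome ((570.5550537109375, -30.271114349365234), 14.384681701660156) [570.76514  -30.008337]
```

```bash
cat >> h.py <<'E'
T=np.array([.5704,-.0303]); OFF=np.array([0,.0013,-.0004])
def tgt(a,zz,corr=np.zeros(2)):
    p=(T-(toolR(a)@OFF)[:2])+corr; return [p[0],p[1],zz]
def mkst(ctrl):
    def st(t):
        s=ctrl.state(); print(t,round(s["time"],2),np.round(s["tcp_pos"],4),round(np.degrees(jawang(s["ee_rot"])),2),"F",np.round(s["wrist_force"],2),"M",np.round(s["ft_torque"],3),"w",round(s["grip_width"],4)); return s
    return st
E
python3 - <<'E'
from rig import ctrl
from h import *
st=mkst(ctrl)
ctrl.line_to([.4169,-.2133,.17],rate=.15)
a=np.radians(45.2)
ctrl.move_ptp(tgt(a,.17),quat(a)); st("over")
ctrl.line_to(tgt(a,.134),rate=.08,stop_force=6)
ctrl.pause(.2)
s=st("pre"); e=np.array(tgt(a,.134))-s["tcp_pos"]; print("err",e)
F0=s["wrist_force"][2]; c=e[:2]
for zz in np.arange(.131,.116,-.0015):
    hit=ctrl.line_to(tgt(a,zz,c),rate=.015,stop_force=7); s=st(f"{zz:.4f} {hit}")
    if hit or s["wrist_force"][2]-F0>8: break
np.save("c.npy",c)
E
```

```text
over 13.0 [ 0.5708 -0.0315  0.1691] 45.15 F [ 0.82 -0.1  -1.2 ] M [ 0.001 -0.04   0.004] w 0.0128
pre 13.8 [ 0.5721 -0.031   0.1347] 45.21 F [ 0.18 -0.08 -0.95] M [ 0.017 -0.043  0.024] w 0.0125
err [-4.96903652e-04  3.19872140e-05 -7.40842045e-04]
0.1310 False 14.15 [ 0.571  -0.0308  0.1308] 45.2 F [-0.01 -0.17 -1.2 ] M [ 0.044 -0.033 -0.028] w 0.0128
0.1295 False 14.4 [ 0.571  -0.0309  0.1293] 45.2 F [ 0.62 -0.43 -1.51] M [ 0.002 -0.009 -0.024] w 0.0124
0.1280 False 14.65 [ 0.571  -0.0309  0.1278] 45.2 F [ 0.24 -0.25 -1.72] M [0.06  0.017 0.053] w 0.0124
0.1265 False 14.9 [ 0.571  -0.0309  0.1263] 45.2 F [-0.15  0.16 -2.12] M [-0.009 -0.046 -0.021] w 0.0123
0.1250 False 15.15 [ 0.571  -0.0309  0.1249] 45.2 F [-0.15  0.06 -1.69] M [-0.005 -0.084  0.013] w 0.0126
0.1235 False 15.4 [ 0.571  -0.0309  0.1233] 45.2 F [-0.29 -0.76  0.07] M [ 0.004  0.003 -0.009] w 0.0125
0.1220 False 15.65 [ 0.5713 -0.0309  0.1223] 45.2 F [0.8  0.42 0.12] M [-0.009 -0.027 -0.015] w 0.0127
0.1205 False 15.9 [ 0.5714 -0.0309  0.1208] 45.2 F [-0.   -0.4   1.26] M [-0.002 -0.032 -0.004] w 0.0127
0.1190 False 16.15 [ 0.5714 -0.0309  0.1193] 45.2 F [-0.05  0.84  1.5 ] M [ 0.046 -0.056 -0.024] w 0.0126
0.1175 False 16.4 [ 0.5714 -0.031   0.1178] 45.2 F [0.81 0.18 3.14] M [ 0.012 -0.122 -0.002] w 0.0123
```

The seal contact came at z of about 0.124, as predicted, and the force is rising smoothly as the lips pass between the lugs. I continue until the hard stop.

Run:
```python
from rig import ctrl
from h import *
st=mkst(ctrl); c=np.load("c.npy"); a=np.radians(45.2)
for zz in np.arange(.1170,.1125,-.0005):
    hit=ctrl.line_to(tgt(a,zz,c),rate=.01,stop_force=6); s=st(f"{zz:.4f} {hit}")
    if hit or s["wrist_force"][2]>8: break
```

```text
0.1170 False 16.65 [ 0.5714 -0.0309  0.1173] 45.2 F [ 1.6  -0.68  2.16] M [-0.021 -0.21   0.021] w 0.0124
0.1165 False 16.9 [ 0.5714 -0.0309  0.1167] 45.2 F [1.71 0.07 4.18] M [-0.038 -0.29  -0.019] w 0.0123
0.1160 False 17.15 [ 0.5714 -0.0309  0.1165] 45.2 F [ 0.88 -0.26  4.34] M [-0.054 -0.133 -0.02 ] w 0.0128
0.1155 False 17.4 [ 0.5714 -0.0309  0.1165] 45.2 F [-0.61  0.84  7.14] M [-0.028  0.053 -0.007] w 0.0127
0.1150 False 17.65 [ 0.5715 -0.0309  0.1164] 45.21 F [-0.87  0.22  9.59] M [0.032 0.288 0.009] w 0.0128
```

Run:
```python
from rig import ctrl
from h import *
st=mkst(ctrl); c=np.load("c.npy"); a=np.radians(45.2)
ctrl.line_to(tgt(a,.1170,c),rate=.02); st("up")
for deg in (41,35,25,15,9):
    b=np.radians(deg); ctrl.line_to(tgt(b,.1170,c),rate=.02,frame=quat(b)); s=st(f"{deg}")
    if s["wrist_force"][2]>15 or abs(s["ft_torque"][2])>.1: break
```

```text
up 17.9 [ 0.5713 -0.0309  0.117 ] 45.2 F [2.23 0.02 2.92] M [-0.011 -0.364  0.019] w 0.0125
41 18.15 [ 0.5711 -0.031   0.1169] 41.09 F [ 1.37 -0.31  3.55] M [ 0.061 -0.339 -0.041] w 0.0124
35 18.41 [ 0.5709 -0.031   0.1168] 35.2 F [ 0.31 -0.92  2.94] M [ 0.019 -0.223  0.014] w 0.0128
25 18.73 [ 0.5706 -0.0312  0.1168] 25.24 F [0.08 1.08 3.38] M [ 0.18  -0.06   0.018] w 0.0126
15 19.06 [ 0.5703 -0.0313  0.1168] 15.26 F [-1.15  1.08  4.3 ] M [ 0.258 -0.032  0.026] w 0.0127
9 19.32 [ 0.5703 -0.0314  0.1168] 9.27 F [-0.53  0.85  3.88] M [ 0.212  0.058 -0.02 ] w 0.0129
```

```bash
cat > turn.py <<'E'
import sys
from rig import ctrl
from h import *
c=np.load("c.npy"); a0,a1,step=map(float,sys.argv[1:4])
for deg in np.arange(a0,a1-.01,-step):
    b=np.radians(deg); ctrl.line_to(tgt(b,.1170,c),rate=.02,frame=quat(b))
    M=[];
    for _ in range(3):
        s=ctrl.state(); M.append(s["ft_torque"][2]); ctrl.pause(.02)
    print(f"{deg:.1f} t{s['time']:.2f} act {np.degrees(jawang(s['ee_rot'])):.1f} z {s['tcp_pos'][2]:.4f} Fz {s['wrist_force'][2]:.1f} Mz {np.mean(M):.3f}")
    if s["wrist_force"][2]>15: break
E
python3 turn.py 6 -20 2
```

```text
6.0 t19.60 act 6.2 z 0.1169 Fz 3.0 Mz -0.001
4.0 t19.90 act 4.1 z 0.1169 Fz 3.0 Mz 0.008
2.0 t20.20 act 2.1 z 0.1170 Fz 2.1 Mz 0.009
0.0 t20.50 act 0.1 z 0.1170 Fz 2.9 Mz 0.066
-2.0 t20.80 act -1.9 z 0.1171 Fz 2.7 Mz 0.142
-4.0 t21.10 act -4.0 z 0.1171 Fz 1.9 Mz 0.039
-6.0 t21.40 act -6.0 z 0.1172 Fz 3.3 Mz -0.024
-8.0 t21.70 act -7.9 z 0.1171 Fz 3.9 Mz -0.017
-10.0 t22.00 act -9.9 z 0.1170 Fz 2.8 Mz 0.016
-12.0 t22.30 act -11.9 z 0.1170 Fz 2.7 Mz 0.046
-14.0 t22.60 act -13.9 z 0.1170 Fz 4.0 Mz 0.077
-16.0 t22.90 act -15.9 z 0.1170 Fz 2.6 Mz 0.108
-18.0 t23.20 act -17.9 z 0.1170 Fz 2.2 Mz 0.116
-20.0 t23.50 act -20.0 z 0.1171 Fz 2.9 Mz 0.069
```

The torque peaked at about -2° and again at about -18°, each followed by a drop 15–16° apart, so that looks like two clicks. The first rise was steeper than the second, so that event is slightly ambiguous. One more drop makes the count two or three under either reading, still well under the 0.94 rad limit.

```bash
python3 turn.py -22 -36 2
```

```text
-22.0 t23.80 act -21.9 z 0.1170 Fz 3.4 Mz -0.035
-24.0 t24.10 act -23.9 z 0.1170 Fz 2.9 Mz 0.007
-26.0 t24.40 act -25.9 z 0.1169 Fz 2.9 Mz 0.000
-28.0 t24.70 act -27.9 z 0.1169 Fz 2.5 Mz 0.049
-30.0 t25.00 act -29.9 z 0.1170 Fz 2.7 Mz 0.053
-32.0 t25.30 act -31.9 z 0.1170 Fz 3.2 Mz 0.113
-34.0 t25.60 act -33.9 z 0.1170 Fz 3.8 Mz 0.037
-36.0 t25.90 act -36.0 z 0.1170 Fz 3.3 Mz -0.000
```

A clear third drop came at about -33°. I let the cap rise against the lugs as a lock check, then release and retreat.

Run:
```python
from rig import ctrl
from h import *
st=mkst(ctrl); c=np.load("c.npy"); b=np.radians(-36)
for zz in (.1178,.1184,.1190):
    ctrl.line_to(tgt(b,zz,c),rate=.01,stop_force=8); st(f"{zz}")
ctrl.line_to(tgt(b,.1182,c),rate=.01)
ctrl.set_gripper(.05); st("open")
ctrl.line_to(tgt(b,.22,c),rate=.1); st("up")
snap(ctrl,"top","t2")
h=np.load("hand.npz"); off,Rc=h["off"],h["Rc"]
a=np.radians(-36);A=toolR(a); t=np.array([.5704,-.0303,.11])-.26*(A@(-Rc[:,2]))-A@off
ctrl.move_ptp(t,quat(a)); z=snap(ctrl,"wrist","w5"); s=st("look")
p=z["p"]; cv2.imwrite("pics/w5c.png",cv2.resize(p[115:275,240:400],None,fx=3.7,fy=3.7,interpolation=cv2.INTER_CUBIC))
P=cloud(z); r=np.hypot(*(P[...,:2]-T).transpose(2,0,1)); m=(z["d"]>0)&(r<.045)&(P[...,2]>.09)&(P[...,2]<.14)
print(cv2.minEnclosingCircle((P[m][:,:2]*1000).astype(np.float32)))
tp=m&(P[...,2]>.117); (x,y),wh,an=cv2.minAreaRect((P[tp][:,:2]*1000).astype(np.float32)); print("bar",x,y,wh,an,"ztop",np.percentile(P[tp][:,2],[10,50,90]))
dk=m&(P[...,2]<.11)&(r<.022); D=P[dk]; print("deck z",np.median(D[:,2]), np.linalg.lstsq(np.c_[D[:,:2]-T,np.ones(len(D))],D[:,2],rcond=None)[0])
```

```text
0.1178 26.17 [ 0.5694 -0.0316  0.1178] -35.99 F [-0.39  0.6   3.1 ] M [ 0.013 -0.176 -0.057] w 0.0126
0.1184 26.42 [ 0.5694 -0.0316  0.1183] -36.0 F [ 0.78 -0.17  2.5 ] M [-0.018 -0.138 -0.057] w 0.0125
0.119 26.67 [ 0.5693 -0.0316  0.1185] -36.0 F [ 2.88 -0.18 -0.12] M [-0.055 -0.379 -0.009] w 0.0128
open 27.36 [ 0.5692 -0.0315  0.1179] -36.0 F [-0.08  0.12  0.24] M [ 0.021 -0.011  0.   ] w 0.0499
up 28.52 [ 0.5689 -0.0315  0.2189] -36.0 F [-0.27  0.65 -0.26] M [0.053 0.022 0.019] w 0.0498
look 28.88 [ 0.5722 -0.0281  0.2309] -35.99 F [ 0.77  0.25 -0.73] M [-0.014 -0.036 -0.002] w 0.0499
((569.20166015625, -30.698190689086914), 28.480472564697266)
bar 569.33984375 -30.75159454345703 (45.848541259765625, 13.800192832946777) 53.736751556396484 ztop [0.12307541 0.12493397 0.12590197]
deck z 0.10448417491716555 [-0.05866192 -0.04214244  0.10405331]
```

View pics/w5c.png

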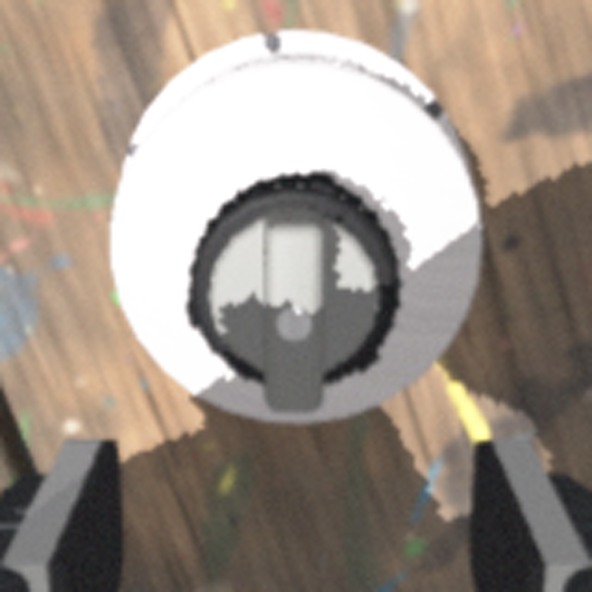

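View pics/t2.png

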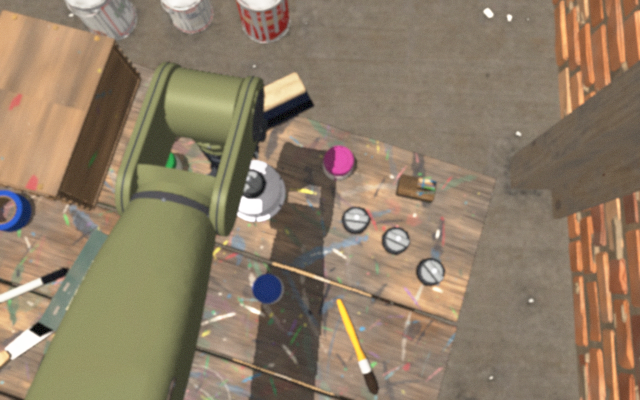

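Run:
```python
from h import *
def tilt(f,c,zc,ang):
    z=load(f"pics/{f}.npz"); P=cloud(z)
    u=np.array([np.cos(ang),np.sin(ang)]); n=np.array([-u[1],u[0]])
    L=P[...,:2]-c; x=L@u; y=L@n
    m=(z["d"]>0)&(abs(x)<.019)&(abs(y)<.005)&(abs(P[...,2]-zc)<.006)
    A=np.c_[x[m],y[m],np.ones(m.sum())]; print(f,"bar top",np.linalg.lstsq(A,P[...,2][m],rcond=None)[0],m.sum())
    m=(z["d"]>0)&(abs(y)>.010)&(np.hypot(x,y)<.022)&(abs(P[...,2]-zc+.0215)<.006)
    A=np.c_[x[m],y[m],np.ones(m.sum())]; print(f,"deck",np.linalg.lstsq(A,P[...,2][m],rcond=None)[0],m.sum())
tilt("w1",np.array([.4169,-.2133]),.0483,np.radians(105.2))
tilt("w2",np.array([.4169,-.2133]),.0483,np.radians(105.2))
tilt("w5",np.array([.5693,-.0307]),.1249,np.radians(53.7))
c=np.array([.5693,-.0307]); rows=[]
z=load("pics/w5.npz"); K=z["mtx"];Rm=rotm(z["rot"])
th=np.radians(np.arange(0,360,.5)); rad=np.linspace(.020,.034,60)
for zz in (.078,.09,.099):
    t,RR=np.meshgrid(th,rad); X=np.stack([c[0]+RR*np.cos(t),c[1]+RR*np.sin(t),np.full_like(t,zz)],-1)
    q=(X-z["eye"])@Rm; u=K[0,0]*q[...,0]/-q[...,2]+K[0,2]; v=K[1,1]*q[...,1]/q[...,2]+K[1,2]
    im=cv2.remap(z["p"],u.astype(np.float32),v.astype(np.float32),cv2.INTER_LINEAR)
    rows.append(cv2.resize(np.clip((im.astype(float)-5)*3,0,255).astype(np.uint8),(720,170)))
im=np.vstack(rows)
for k in range(0,360,30): cv2.putText(im,str(k),(k*2,12),0,.4,(0,0,255))
cv2.imwrite("pics/polar5.png",im)
```

```text
w1 bar top [-0.00061061  0.02348665  0.04877944] 677
w1 deck [0.00038515 0.03654256 0.02775295] 822
w2 bar top [ 0.0020634  -0.00901908  0.04865364] 679
w2 deck [-0.03384993 -0.02115081  0.02765264] 879
w5 bar top [-0.00215482  0.00290839  0.12525461] 489
w5 deck [-0.06008     0.00736148  0.10411285] 746
```

View pics/polar5.png

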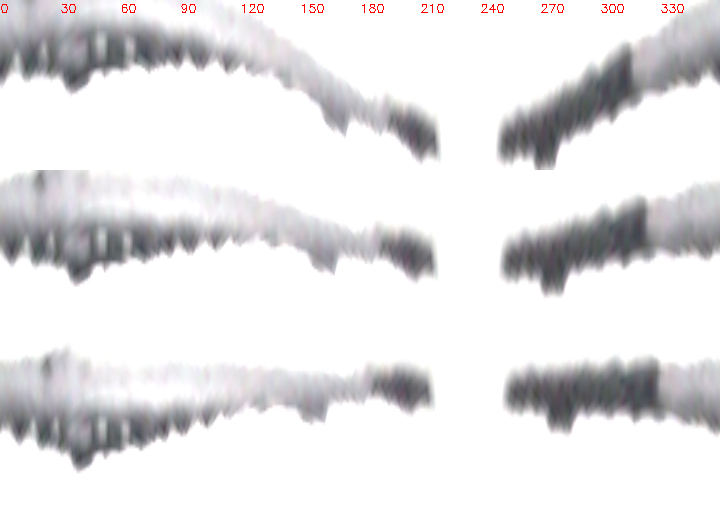

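The bar top is level, the cap is 1.2 mm off the axis, and the ribs read about 37.5°. With the bar at 234°, that gives a slip of about 45°, which is three clicks. The bystanders have not moved. I hand in.

Run:
```python
from rig import ctrl
ctrl.pause(.2); print(ctrl.state()["time"]); print(ctrl.finish_job())
```

```text
29.075
the job is handed in; nothing more can be done
None
```

The tin is closed: I took the nearest of the four caps, pressed it onto the neck and turned it clockwise until it locked and clicked three times. I then released it and handed the job in at about 29 s; no verdict is reported.

**Pressing and turning:**
- The hard stop came at TCP z 0.1165, with about 11 N at most.
- During the turn the moment dropped three times, at about -3°, -19° and -33° of jaw angle.

**Last checks:**
- **Locked:** the cap rose slightly and then held against the lugs when raised. Released, it stands about 1.7 mm above fully down.
- **Centred:** it is about 1.2 mm off the tin's axis.
- **Clicks:** the broad ribs against the bar give a slip of about 45°, or 0.79 rad, which agrees with the three drops.
- **Bystanders:** by eye the two pots and the block are where they were in the last top picture, and the gripper was about 0.1 m above the cap.

**Disagreement:** the fit to the bar top gives an upright cap (tilt under 0.004 rad). A noisier fit to the cap's deck suggested 0.06 rad, still under the 0.1 limit. The same deck fit gave up to 0.04 rad on the cap while it still stood on the bench, so I trust the bar top.

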